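# Seat a carton in the corner stop

### The job

The long flat carton has to be squared up in the steel corner stop before its label goes on. With the fingertips only, push it along the bench until its long side lies flat against the long rail (before it reaches the side stop), then push it along the rail until its end meets the side stop, so that it ends flat against both. Do not pick it up, lift it or tip it, leave the small carton, the loupe and the lock cylinder where they are, and finish clear of it.

Things in the scene. Friction and masses are not known exactly. Their poses are not given: they have to be found in the camera images.
- corner_stop: Fixed L-shaped stop of 16 mm high steel bar (screw heads to 20 mm). Origin: its inside corner at bench level; +x points away from the robot through the rail, +y along the rail, z up. Long rail: inner face at x = 0, from y = -22 to 338 mm, 22 mm thick. Side stop: inner face at y = 0, from the rail to x = -71 mm, 22 mm thick. The carton belongs at x < 0, y > 0.
- long_carton: The long flat closed carton, a plain block 60 mm (its x) by 98 mm (its y) by 35 mm high, about 0.15 kg, centre of mass in the middle; it slides on the bench. Origin: centre of its underside, z up. It starts in front of the rail, its y roughly along the stop's y (up to 20 degrees off). Seated, its origin is at x = -30, y = +49 mm of the stop.
- small_carton: The small carton, nearly square: 50 x 53 mm, 29 mm high, in front of the rail to the left or right of the long one; origin: centre of its underside. Leave it alone.
- loupe_1: Black eye loupe standing on the bench near the side stop, 35 mm across, 33 mm high; origin: centre of its underside. Leave it alone.
- cylinder_1: Brass lock cylinder standing behind the rail, 35 mm across, 64 mm high; origin: centre of its underside. Leave it alone.

How it is judged:
By the outcome, as a careful person would: the job done as asked, in the order asked, and still so for the second after the job is handed in, with the robot touching nothing.
It also fails if it takes over 40 s, if anything falls off the work surface, if the arm or the gripper's body presses on something with over 40 N, if the wrist force passes 120 N, or if a joint passes its speed limit or range.

### The arm

A 6-joint arm with a two-finger parallel gripper is mounted at the origin on a cart in front of the work surface, level with it; the furniture and walls round the work are solid. World frame = base frame: x ahead of the robot, y to its left, z up, the work surface at z = 0. Lengths are in m, angles in rad, forces in N, time in s.
With the tool pointing down it reaches from about 0.425 to 0.95 m from the base axis. Payload 3.5 kg.
Tool frame: the origin (TCP) lies at the very end of the fingers, on their centre line; the grasp point (between the pads) lies 19 mm behind it; z points along the fingers, y is the line along which they close (so a half turn about z gives the same grasp; the last joint's range is limited). The gripper opens to 85 mm and grips with 20 to 120 N. Pads are 22 mm wide; open, the fingers measure 114 mm over their backs; the gripper's body (76 mm by 85 mm) begins 54 mm behind the grasp point. The pads swing forward as they close: fully open they stand 13 mm farther back than shut.
Start: joints at [0.981, 0.286, 1.577, -0, 1.279, -0.15], TCP at [0.287, 0.611, 0.231] pointing down, gripper open.
Joint ranges: [-2.77, 2.77], [-0.9, 2.22], [0.21, 2.48], [-1.53, 4.67], [0.24, 2.81], [-2.84, 2.84]. Speed limits (rad/s): [2.79, 2.79, 3.14, 3.14, 3.14, 3.14].

### API

Orientations are given as a rotation vector (axis times angle).
In Python, from station import r gives the robot as it stands.
- The arm moves only by the tool play_rows, never from a script. Its argument "deltas" is a list of rows, each an object with "translation": the shift along the tool's x, y, z scaled (see below), a list of three; "angular": the turn, a rotation vector about the tool's x, y, z scaled (see below), a list of three; "fingers": the gripper's target within -1 to 1 (fully open at 1, half-way at 0, shut at -1). A call has exactly 10 rows; each row is the pose to reach, as a shift and turn from the pose commanded when the call began, along the tool's axes at that moment; what a row does not reach only later rows make up. The controller multiplies each number of a shift by 0.3 m and each number of a turn by 90 degrees. A row lasts 1/12 s, in which the tool goes at most 41.7 mm and 7.16 degrees, less where a joint would pass 70% of its speed; a pose out of reach is approached as far as the arm can. A call with a number of a shift or a turn outside -1 to 1 is refused whole. A call with a gripper value outside its range is refused whole. The fingers move at their own pace and stop on an object; "grip_force" is the grip in N (left out, the last holds). Time passes only in rows, so rows that repeat a pose let the fingers close, or fill a call up. It gives the time, the measured TCP pose, the force, the opening and the grip force at its end, in the units of the state.
- r.read_state(): the state, without advancing time (a new reading comes with each control period).
- r.get_image(name): name is "side" or "top"; returns a dict with "frame" (480x640x3 uint8, red, green, blue), "mtx" (3x3 intrinsics, pixels), "rvec" (rotation vector, rad) and "tvec" (3), from world to camera coordinates, as OpenCV has them. Camera axes: x right, y down, z forward; pixel columns grow to the right and rows downward; lengths in m; the calibration is good to about 2 mm. A picture is of the moment at which its call begins. There is no depth.
- r.sign_off(): hands the job in; it is judged then, once.
The state is a dict: "clock": time; "joint_positions": joint angles; "joint_vel": joint speeds; "tau": joint torques, N m; "position": TCP position; "tool_rot": TCP orientation; "contact_force": force on the tool from outside, world axes, zero at the start; "moment": the same for the moment, N m; "grip_width": finger opening in m; "grip_force": force on a finger pad.
Only numpy, scipy, OpenCV 4.12 (cv2) and the standard library are available. Lean on these libraries where they do the work, as an engineer would, in place of code of your own. Each camera call takes 0.05 s, during which the arm holds its last target. There are 200 camera calls.

## Working session

There is one attempt and no reset: what is moved stays moved. The work goes in short steps, Python scripts to look and compute and a tool call to move; the robot and the scene stay as the last step left them, time stands still between calls to the robot, and variables do not carry over. Pictures are saved under pics/ and viewed, at most 10 in all, crops included, and the job is handed in when it is done.

Besides the shell and the picture viewer there is one more tool, called after "Request:" as name(argument=value, ...), one argument or row to a line, values as JSON. play_rows: Moves the arm, as the interface text tells. Shifts and turns lie within -1 to 1; 1 stands for 0.3 m of shift or 90 degrees of turn. Its arguments: {"type":"object","properties":{"deltas":{"type":"array"},"grip_force":{"type":"number"}},"required":["deltas"]}

```bash
mkdir -p pics
python3 - <<'E'
from station import r
import cv2,pickle
d={}
for n in("top","side"):
    i=r.get_image(n); d[n]=i; cv2.imwrite(f"pics/{n}0.png",i["frame"][:,:,::-1])
pickle.dump(d,open("d.pkl","wb"))
s=r.read_state();print(s["position"],s["tool_rot"],s["clock"],s["grip_width"])
E
```

```text
[0.28701196 0.61027176 0.23004822] [-0.68505398 -3.0651996   0.0032155 ] 0.1 0.0850668224843444
```

View pics/top0.png

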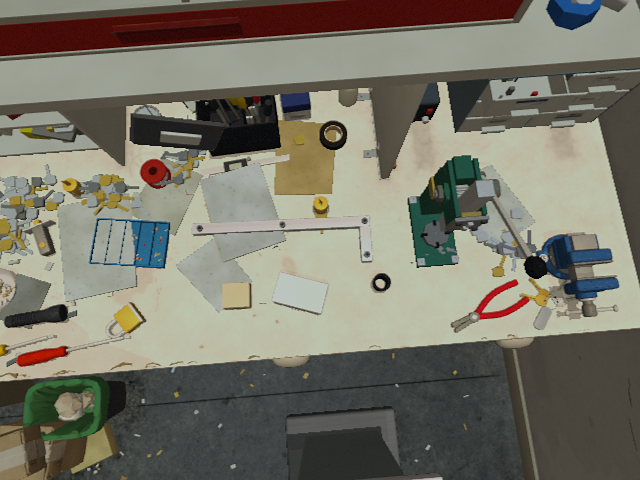

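View pics/side0.png

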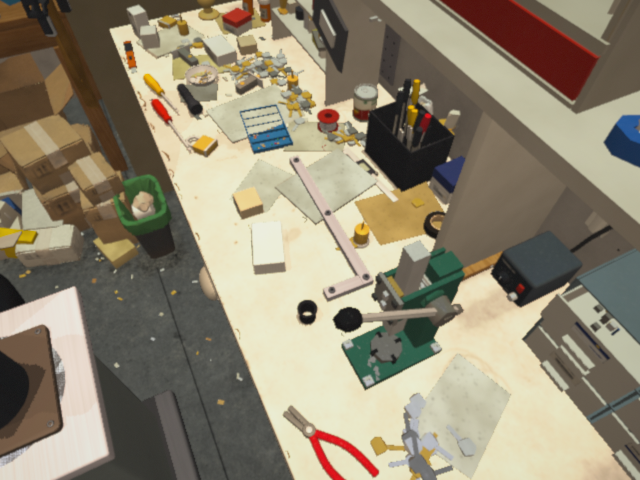

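The top view shows the rail from (193,229) to (369,222), the side stop going down to (366,262), the long carton around (300,292), the small carton around (236,295), the loupe at (381,283) and the cylinder at (320,205). I'll enlarge this area.

Run:
```python
import cv2,pickle
d=pickle.load(open("d.pkl","rb"))
f=d["top"]["frame"][195:325,185:400,::-1]
c=cv2.resize(f[:, :],None,fx=3.7,fy=3.7,interpolation=cv2.INTER_CUBIC);cv2.imwrite("pics/c0.png",c);print(c.shape)
```

```text
(481, 796, 3)
```

View pics/c0.png

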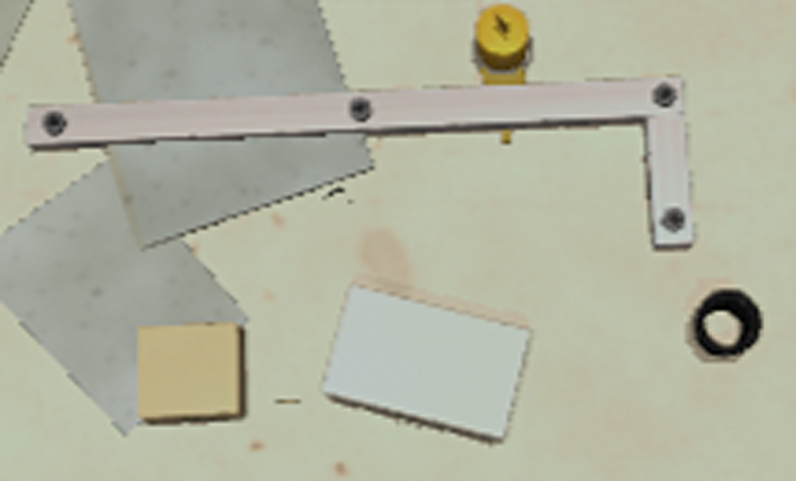

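The crop shows these points:
- **Stop:** inner corner at (648,122), rail's left end at (30,148), side stop end at (655,245).
- **Long carton top:** (355,283), (532,327), (503,441), (322,395).
- **Small carton top:** (138,325) to (241,415).
- **Loupe:** (727,322).

```bash
cat > h.py <<'E'
import numpy as np,cv2
from scipy.spatial.transform import Rotation as R
def world(im,uv,z):
    uv=np.float64(uv).reshape(-1,1,2)
    n=cv2.undistortPoints(uv,im["mtx"],None)[:,0]
    M=R.from_rotvec(np.ravel(im["rvec"])).as_matrix();t=np.ravel(im["tvec"])
    c=-M.T@t; d=np.c_[n,np.ones(len(n))]@M
    return c+d*((z-c[2])/d[:,2])[:,None]
def crop(p,x0=185,y0=195,s=3.7): return (np.float64(p)+.5)/s-.5+[x0,y0]
def fit(P,w,h):  # rect corners, P in order; centre & yaw by Procrustes
    pass
E
python3 - <<'E'
import pickle
from h import *
d=pickle.load(open("d.pkl","rb"))["top"]
np.set_printoptions(precision=4,suppress=True)
S=world(d,crop([(648,122),(30,148),(655,245),(683,77),(28,105)]),.016);print(S[:,:2])
C=world(d,crop([(355,283),(532,327),(503,441),(322,395)]),.035);print(C[:,:2],C.mean(0))
s=world(d,crop([(138,325),(240,322),(241,415),(140,420)]),.029);print(s[:,:2],s.mean(0))
l=world(d,crop([(727,322)]),.033)
# stop frame from model corners via 2D Procrustes
m=np.array([[0,0],[0,.338],[-.071,0],[.022,-.022],[.022,.338]])
def proc(m,P):
    a=m-m.mean(0);b=P-P.mean(0);z=np.sum((b[:,0]+1j*b[:,1])*np.conj(a[:,0]+1j*a[:,1]));th=np.angle(z)
    Q=np.array([[np.cos(th),-np.sin(th)],[np.sin(th),np.cos(th)]]);t=P.mean(0)-Q@m.mean(0);return th,t,Q,(m@Q.T+t-P)
th,t,Q,res=proc(m,S[:,:2]);print("stop",np.degrees(th),t);print(res)
mc=np.array([[.03,.049],[.03,-.049],[-.03,-.049],[-.03,.049]])
tc,c,_,rc=proc(mc,C[:,:2]);print("carton",np.degrees(tc),c);print(rc)
f=lambda p:(np.atleast_2d(p)[:,:2]-t)@Q
print("in stop: carton",f(c),np.degrees(tc-th));print(f(C));print("small",f(s));print("loupe",f(l), "TCP",f([0.287,0.6103]))
E
```

```text
[[ 0.6189 -0.0574]
 [ 0.6321  0.2788]
 [ 0.5511 -0.0543]
 [ 0.6427 -0.0792]
 [ 0.6564  0.2796]]
[[0.5408 0.1055]
 [0.5104 0.0156]
 [0.4537 0.0353]
 [0.4844 0.1259]] [0.4973 0.0706 0.035 ]
[[0.5289 0.2203]
 [0.5262 0.1671]
 [0.4781 0.1687]
 [0.4798 0.2207]] [0.5033 0.1942 0.029 ]
stop -2.1112587075603315 [ 0.6208 -0.0574]
[[ 0.0019  0.    ]
 [ 0.0012  0.0015]
 [-0.0012 -0.0005]
 [-0.0007 -0.001 ]
 [-0.0011 -0.    ]]
carton -18.924128120116503 [0.4973 0.0706]
[[ 0.0008  0.0017]
 [-0.0006 -0.0011]
 [-0.0006 -0.0013]
 [ 0.0004  0.0007]]
in stop: carton [[-0.1281  0.1233]] -16.81286941255617
[[-0.086   0.1599]
 [-0.113   0.0689]
 [-0.1704  0.0864]
 [-0.1431  0.1781]]
small [[-0.102   0.2741]
 [-0.1029  0.2209]
 [-0.1509  0.2207]
 [-0.1512  0.2727]]
loupe [[-0.1147 -0.0324]] TCP [[-0.3582  0.655 ]]
```

```bash
cat >> h.py <<'E'
T0=np.array([.6208,-.0574]);TH=np.radians(-2.11)
Q=np.array([[np.cos(TH),-np.sin(TH)],[np.sin(TH),np.cos(TH)]])
def go(s,x,y,z,yaw):  # target in stop frame (m), yaw = tool y direction relative to stop +y (deg)
    p=np.r_[T0+Q@[x,y],z]; a=TH+np.radians(yaw)
    yv=np.array([-np.sin(a),np.cos(a),0]);zv=np.array([0,0,-1.]);xv=np.cross(yv,zv)
    G=np.c_[xv,yv,zv];C=R.from_rotvec(s["tool_rot"]).as_matrix()
    print("tr",np.round(C.T@(p-s["position"])/.3,4),"ang",np.round(R.from_matrix(C.T@G).as_rotvec()/(np.pi/2),4))
def where(s):
    C=R.from_rotvec(s["tool_rot"]).as_matrix();p=s["position"]
    print("stop xyz mm",np.round(np.r_[Q.T@(p[:2]-T0),p[2]]*1e3,1),"yaw",np.round(np.degrees(np.arctan2(-C[0,1],C[1,1])-TH),2),"F",np.round(Q.T@s["contact_force"][:2],1),np.round(s["contact_force"][2],1),"w",s["grip_width"],"t",s["clock"],"q",np.round(s["joint_positions"],2))
E
python3 - <<'E'
from h import *;from station import r
s=r.read_state();where(s);go(s,-.2,.123,.12,0);go(s,-.196,.123,.012,0)
E
```

```text
stop xyz mm [-358.1  654.9  230. ] yaw -23.09 F [-0.5 -0.5] 0.1 w 0.0850668224843444 t 0.1 q [ 0.98  0.29  1.58 -0.    1.28 -0.15]
tr [-1.1803 -1.4236  0.3696] ang [-0.0013 -0.0005 -0.2565]
tr [-1.1927 -1.4176  0.7295] ang [-0.0013 -0.0005 -0.2565]
```

Request:
play_rows(
  deltas=[
    {"translation": [-0.06,-0.07,0.03],"angular": [0,0,-0.02],"fingers": 0.18},
    {"translation": [-0.12,-0.14,0.06],"angular": [0,0,-0.04],"fingers": 0.18},
    {"translation": [-0.18,-0.21,0.09],"angular": [0,0,-0.06],"fingers": 0.18},
    {"translation": [-0.25,-0.3,0.12],"angular": [0,0,-0.08],"fingers": 0.18},
    {"translation": [-0.32,-0.38,0.15],"angular": [0,0,-0.1],"fingers": 0.18},
    {"translation": [-0.39,-0.46,0.18],"angular": [0,0,-0.12],"fingers": 0.18},
    {"translation": [-0.46,-0.54,0.21],"angular": [0,0,-0.14],"fingers": 0.18},
    {"translation": [-0.53,-0.62,0.24],"angular": [0,0,-0.16],"fingers": 0.18},
    {"translation": [-0.6,-0.7,0.27],"angular": [0,0,-0.18],"fingers": 0.18},
    {"translation": [-0.6,-0.7,0.27],"angular": [0,0,-0.2],"fingers": 0.18},
  ],
)

```text
clock: 0.93
position: [0.3601, 0.3393, 0.1474]
tool_rot: [-0.2, -3.131, 0.008]
contact_force: [-0.7, 0.1, -0.9]
grip_width: 0.0502
grip_force: 0.0
```

Run:
```python
from h import *;from station import r
s=r.read_state();where(s);go(s,-.2,.123,.10,0)
```

```text
stop xyz mm [-275.1  386.8  147.4] yaw -5.22 F [-0.7  0. ] -0.9 w 0.05017027743760075 t 0.9333 q [ 0.55 -0.02  2.08 -0.    1.09 -0.89]
tr [-0.3298 -0.8522  0.1612] ang [-0.0032 -0.0025 -0.058 ]
```

Request:
play_rows(
  deltas=[
    {"translation": [-0.03,-0.09,0.01],"angular": [0,0,-0.01],"fingers": 0.18},
    {"translation": [-0.06,-0.18,0.03],"angular": [0,0,-0.02],"fingers": 0.18},
    {"translation": [-0.1,-0.28,0.05],"angular": [0,0,-0.03],"fingers": 0.18},
    {"translation": [-0.14,-0.38,0.07],"angular": [0,0,-0.04],"fingers": 0.18},
    {"translation": [-0.18,-0.48,0.09],"angular": [0,0,-0.05],"fingers": 0.18},
    {"translation": [-0.22,-0.58,0.11],"angular": [0,0,-0.055],"fingers": 0.18},
    {"translation": [-0.26,-0.68,0.13],"angular": [0,0,-0.055],"fingers": 0.18},
    {"translation": [-0.3,-0.77,0.15],"angular": [0,0,-0.055],"fingers": 0.18},
    {"translation": [-0.33,-0.84,0.16],"angular": [0,0,-0.055],"fingers": 0.18},
    {"translation": [-0.33,-0.84,0.16],"angular": [0,0,-0.055],"fingers": 0.18},
  ],
)

```text
clock: 1.77
position: [0.4278, 0.0787, 0.1016]
tool_rot: [-0.068, -3.14, 0.002]
contact_force: [0.1, -0.0, 0.7]
grip_width: 0.0504
grip_force: 0.0
```

Run:
```python
from h import *;from station import r
s=r.read_state();where(s);go(s,-.198,.123,.010,0)
```

```text
stop xyz mm [-197.9  128.9  101.6] yaw -0.39 F [ 0.1 -0. ] 0.7 w 0.05040955754012172 t 1.7667 q [-0.05 -0.1   2.25 -0.    0.99 -1.58]
tr [-1.000e-04 -1.940e-02  3.053e-01] ang [-0.0007 -0.0006 -0.0043]
```

Request:
play_rows(
  deltas=[
    {"translation": [0,-0.01,0.03],"angular": [0,0,-0.004],"fingers": 0.18},
    {"translation": [0,-0.02,0.07],"angular": [0,0,-0.004],"fingers": 0.18},
    {"translation": [0,-0.02,0.11],"angular": [0,0,-0.004],"fingers": 0.18},
    {"translation": [0,-0.02,0.15],"angular": [0,0,-0.004],"fingers": 0.18},
    {"translation": [0,-0.02,0.19],"angular": [0,0,-0.004],"fingers": 0.18},
    {"translation": [0,-0.02,0.23],"angular": [0,0,-0.004],"fingers": 0.18},
    {"translation": [0,-0.02,0.26],"angular": [0,0,-0.004],"fingers": 0.18},
    {"translation": [0,-0.02,0.29],"angular": [0,0,-0.004],"fingers": 0.18},
    {"translation": [0,-0.02,0.305],"angular": [0,0,-0.004],"fingers": 0.18},
    {"translation": [0,-0.02,0.305],"angular": [0,0,-0.004],"fingers": 0.18},
  ],
)

```text
clock: 2.6
position: [0.4262, 0.0761, 0.0096]
tool_rot: [-0.051, -3.139, -0.0]
contact_force: [0.9, -0.4, -0.2]
grip_width: 0.0503
grip_force: 0.0
```

Run:
```python
from h import *;from station import r
s=r.read_state();where(s);go(s,-.1,.123,.010,0)
```

```text
stop xyz mm [-199.4  126.2    9.6] yaw 0.26 F [ 1.  -0.4] -0.2 w 0.05025899828316179 t 2.6 q [-0.06  0.08  2.29  0.    0.78 -1.6 ]
tr [-0.3312 -0.0123 -0.002 ] ang [ 0.0001 -0.0016  0.0029]
```

Request:
play_rows(
  deltas=[
    {"translation": [-0.02,0,0],"angular": [0,0,0],"fingers": 0.18},
    {"translation": [-0.04,-0.005,0],"angular": [0,0,0],"fingers": 0.18},
    {"translation": [-0.06,-0.01,0],"angular": [0,0,0],"fingers": 0.18},
    {"translation": [-0.08,-0.01,0],"angular": [0,0,0],"fingers": 0.18},
    {"translation": [-0.1,-0.01,0],"angular": [0,0,0],"fingers": 0.18},
    {"translation": [-0.12,-0.01,0],"angular": [0,0,0],"fingers": 0.18},
    {"translation": [-0.14,-0.01,0],"angular": [0,0,0],"fingers": 0.18},
    {"translation": [-0.16,-0.01,0],"angular": [0,0,0],"fingers": 0.18},
    {"translation": [-0.18,-0.01,0],"angular": [0,0,0],"fingers": 0.18},
    {"translation": [-0.2,-0.01,0],"angular": [0,0,0],"fingers": 0.18},
  ],
)

```text
clock: 3.43
position: [0.4875, 0.0708, 0.0108]
tool_rot: [-0.052, -3.141, -0.0]
contact_force: [-1.5, -0.4, 0.5]
grip_width: 0.0508
grip_force: 0.6
```

Run:
```python
from h import *;from station import r
import cv2
s=r.read_state();where(s);go(s,-.077,.123,.010,0)
f=r.get_image("top")["frame"][195:325,185:400,::-1]
cv2.imwrite("pics/c1.png",cv2.resize(f,None,fx=3.7,fy=3.7,interpolation=cv2.INTER_CUBIC))
```

```text
stop xyz mm [-137.9  123.2   10.8] yaw 0.23 F [-1.5 -0.5] 0.5 w 0.0507792797544997 t 3.4333 q [-0.06  0.2   2.15  0.    0.8  -1.6 ]
tr [-0.2031 -0.0014  0.0024] ang [ 0.0001 -0.0003  0.0025]
```

View pics/c1.png

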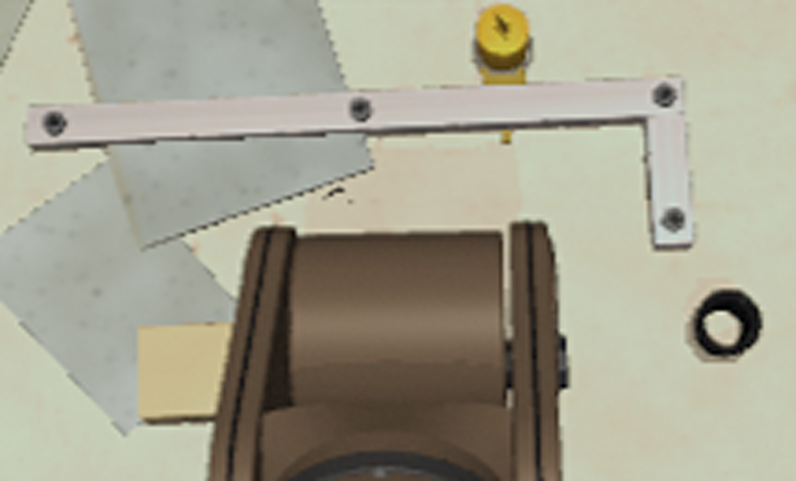

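The arm hides the carton in the top view, and the small carton at (185,370) hasn't moved. I'll keep pushing at the same speed.

Request:
play_rows(
  deltas=[
    {"translation": [-0.02,0,0],"angular": [0,0,0],"fingers": 0.18},
    {"translation": [-0.04,0,0],"angular": [0,0,0],"fingers": 0.18},
    {"translation": [-0.06,0,0],"angular": [0,0,0],"fingers": 0.18},
    {"translation": [-0.08,0,0],"angular": [0,0,0],"fingers": 0.18},
    {"translation": [-0.1,0,0],"angular": [0,0,0],"fingers": 0.18},
    {"translation": [-0.12,0,0],"angular": [0,0,0],"fingers": 0.18},
    {"translation": [-0.14,0,0],"angular": [0,0,0],"fingers": 0.18},
    {"translation": [-0.16,0,0],"angular": [0,0,0],"fingers": 0.18},
    {"translation": [-0.175,0,0],"angular": [0,0,0],"fingers": 0.18},
    {"translation": [-0.19,0,0],"angular": [0,0,0],"fingers": 0.18},
  ],
)

```text
clock: 4.32
position: [0.5445, 0.0688, 0.0109]
tool_rot: [-0.052, -3.141, -0.0]
contact_force: [-1.7, 0.9, 0.5]
grip_width: 0.0503
grip_force: 0.6
```

Run:
```python
from h import *;from station import r
import cv2
s=r.read_state();where(s);go(s,-.071,.123,.010,0)
f=r.get_image("side")["frame"][150:320,200:400,::-1]
cv2.imwrite("pics/s1.png",cv2.resize(f,None,fx=3.5,fy=3.5,interpolation=cv2.INTER_CUBIC))
```

```text
stop xyz mm [-80.9 123.3  10.9] yaw 0.22 F [-1.8  0.8] 0.5 w 0.05029001746653674 t 4.3167 q [-0.06  0.3   2.01  0.    0.83 -1.6 ]
tr [-0.0329 -0.0012  0.003 ] ang [ 0.     -0.0002  0.0024]
```

View pics/s1.png

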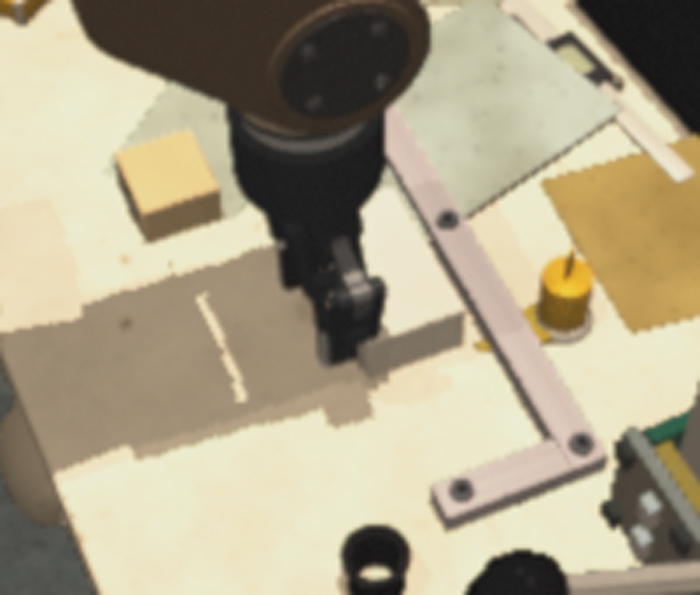

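The side view shows the carton square to the fingers, its near corner at (463,315), about 10 mm short of the rail. I'll close that gap slowly.

Request:
play_rows(
  deltas=[
    {"translation": [-0.006,0,0],"angular": [0,0,0.002],"fingers": 0.18},
    {"translation": [-0.012,0,0],"angular": [0,0,0.002],"fingers": 0.18},
    {"translation": [-0.018,0,0],"angular": [0,0,0.002],"fingers": 0.18},
    {"translation": [-0.023,0,0],"angular": [0,0,0.002],"fingers": 0.18},
    {"translation": [-0.027,0,0],"angular": [0,0,0.002],"fingers": 0.18},
    {"translation": [-0.031,0,0],"angular": [0,0,0.002],"fingers": 0.18},
    {"translation": [-0.034,0,0],"angular": [0,0,0.002],"fingers": 0.18},
    {"translation": [-0.036,0,0],"angular": [0,0,0.002],"fingers": 0.18},
    {"translation": [-0.038,0,0],"angular": [0,0,0.002],"fingers": 0.18},
    {"translation": [-0.038,0,0],"angular": [0,0,0.002],"fingers": 0.18},
  ],
)

```text
clock: 5.2
position: [0.5556, 0.0685, 0.0108]
tool_rot: [0.057, 3.141, 0.0]
contact_force: [-0.6, -0.4, -0.2]
grip_width: 0.0502
grip_force: 0.2
```

Run:
```python
from h import *;from station import r
s=r.read_state();where(s)
```

```text
stop xyz mm [-69.8 123.4  10.8] yaw 0.04 F [-0.6 -0.4] -0.2 w 0.0502493963226856 t 5.2 q [-0.06  0.32  1.99  0.    0.83 -1.59]
```

Request:
play_rows(
  deltas=[
    {"translation": [-0.003,0,0],"angular": [0,0,0],"fingers": 0.18},
    {"translation": [-0.006,0,0],"angular": [0,0,0],"fingers": 0.18},
    {"translation": [-0.009,0,0],"angular": [0,0,0],"fingers": 0.18},
    {"translation": [-0.011,0,0],"angular": [0,0,0],"fingers": 0.18},
    {"translation": [-0.013,0,0],"angular": [0,0,0],"fingers": 0.18},
    {"translation": [-0.015,0,0],"angular": [0,0,0],"fingers": 0.18},
    {"translation": [-0.015,0,0],"angular": [0,0,0],"fingers": 0.18},
    {"translation": [-0.015,0,0],"angular": [0,0,0],"fingers": 0.18},
    {"translation": [-0.015,0,0],"angular": [0,0,0],"fingers": 0.18},
    {"translation": [-0.015,0,0],"angular": [0,0,0],"fingers": 0.18},
  ],
)

```text
clock: 6.03
position: [0.5569, 0.0685, 0.0102]
tool_rot: [-0.056, -3.133, -0.0]
contact_force: [-9.2, -0.5, 6.1]
grip_width: 0.0502
grip_force: 4.5
```

Run:
```python
from h import *;from station import r
s=r.read_state();where(s)
```

```text
stop xyz mm [-68.5 123.5  10.2] yaw 0.07 F [-9.2 -0.8] 6.1 w 0.05017393807325268 t 6.0333 q [-0.06  0.33  1.98 -0.    0.84 -1.59]
```

Request:
play_rows(
  deltas=[
    {"translation": [0.03,0,0],"angular": [0,0,0],"fingers": 0.18},
    {"translation": [0.06,0,0],"angular": [0,0,0],"fingers": 0.18},
    {"translation": [0.1,0,0],"angular": [0,0,0],"fingers": 0.18},
    {"translation": [0.12,0,-0.05],"angular": [0,0,0],"fingers": 0.18},
    {"translation": [0.12,0,-0.13],"angular": [0,0,0],"fingers": 0.18},
    {"translation": [0.12,0.02,-0.22],"angular": [0,0,0],"fingers": 0.18},
    {"translation": [0.12,0.12,-0.28],"angular": [0,0,0],"fingers": 0.18},
    {"translation": [0.12,0.22,-0.28],"angular": [0,0,0],"fingers": 0.18},
    {"translation": [0.12,0.32,-0.28],"angular": [0,0,0],"fingers": 0.18},
    {"translation": [0.12,0.32,-0.28],"angular": [0,0,0],"fingers": -0.53},
  ],
)

```text
clock: 6.87
position: [0.5277, 0.1694, 0.096]
tool_rot: [0.051, 3.137, 0.004]
contact_force: [-0.7, 1.0, -0.8]
grip_width: 0.0398
grip_force: 0.0
```

Run:
```python
from h import *;from station import r
import cv2
s=r.read_state();where(s);go(s,-.03,.21,.085,-90);go(s,-.03,.21,.085,90)
f=r.get_image("top")["frame"][195:325,185:400,::-1]
cv2.imwrite("pics/c2.png",cv2.resize(f,None,fx=3.7,fy=3.7,interpolation=cv2.INTER_CUBIC))
```

```text
stop xyz mm [-101.3  223.2   96. ] yaw 0.23 F [-0.8  1. ] -0.8 w 0.03983118496416899 t 6.8667 q [ 0.13  0.17  1.98  0.    0.99 -1.41]
tr [-0.2375 -0.045   0.0375] ang [3.1000e-03 7.0000e-04 1.0026e+00]
tr [-0.2375 -0.045   0.0375] ang [-7.000e-04  3.100e-03 -9.974e-01]
```

View pics/c2.png

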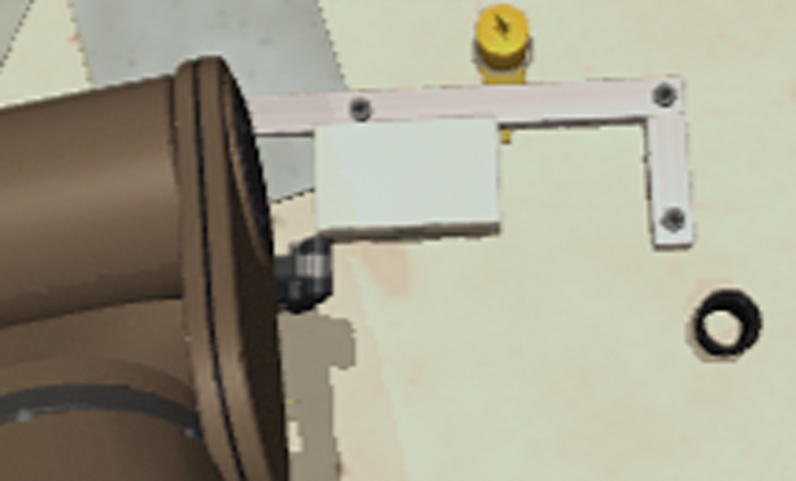

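The carton's top face runs from (316,125) to (498,222) and lies flush along the rail. The loupe and the cylinder haven't moved.

Run:
```python
import pickle
from h import *
d=pickle.load(open("d.pkl","rb"))["top"]
C=world(d,crop([(316,125),(497,117),(498,222),(318,230)]),.035)[:,:2]
print(np.round((C-T0)@Q*1e3,1))
```

```text
[[ -0.2 178.6]
 [ -0.2  82. ]
 [-57.1  84. ]
 [-57.  178.6]]
```

Request:
play_rows(
  deltas=[
    {"translation": [0,0,0],"angular": [0,0,0.075],"fingers": -0.53},
    {"translation": [0,0,0],"angular": [0,0,0.15],"fingers": -0.53},
    {"translation": [-0.03,0,0],"angular": [0,0,0.225],"fingers": -0.53},
    {"translation": [-0.06,0,0],"angular": [0,0,0.3],"fingers": -0.53},
    {"translation": [-0.1,0,0],"angular": [0,0,0.375],"fingers": -0.53},
    {"translation": [-0.13,0,0],"angular": [0,0,0.45],"fingers": -0.53},
    {"translation": [-0.16,0,0],"angular": [0,0,0.525],"fingers": -0.53},
    {"translation": [-0.19,0,0],"angular": [0,0,0.6],"fingers": -0.53},
    {"translation": [-0.22,0,0],"angular": [0,0,0.675],"fingers": -0.53},
    {"translation": [-0.23,0,0],"angular": [0,0,0.75],"fingers": -0.53},
  ],
)

```text
clock: 7.75
position: [0.5974, 0.1616, 0.0946]
tool_rot: [1.801, 2.573, 0.001]
contact_force: [0.2, -0.2, -0.1]
grip_width: 0.0204
grip_force: 0.0
```

Run:
```python
from h import *;from station import r
s=r.read_state();where(s);go(s,-.03,.205,.085,-90)
```

```text
stop xyz mm [-31.5 218.   94.6] yaw -67.87 F [ 0.2 -0.2] -0.1 w 0.02044430945562117 t 7.75 q [ 0.1   0.31  1.82 -0.    1.02 -0.25]
tr [-0.0418 -0.0118  0.032 ] ang [0.0007 0.0003 0.2459]
```

Request:
play_rows(
  deltas=[
    {"translation": [0,0,0],"angular": [0,0,0.07],"fingers": -0.53},
    {"translation": [0,0,0],"angular": [0,0,0.14],"fingers": -0.53},
    {"translation": [0,0,0],"angular": [0,0,0.2],"fingers": -0.53},
    {"translation": [0,0,0.04],"angular": [0,0,0.246],"fingers": -0.53},
    {"translation": [0,0,0.09],"angular": [0,0,0.246],"fingers": -0.53},
    {"translation": [0,0,0.14],"angular": [0,0,0.246],"fingers": -0.53},
    {"translation": [0,0,0.19],"angular": [0,0,0.246],"fingers": -0.53},
    {"translation": [0,0,0.24],"angular": [0,0,0.246],"fingers": -0.53},
    {"translation": [0,0,0.27],"angular": [0,0,0.246],"fingers": -0.53},
    {"translation": [0,0,0.27],"angular": [0,0,0.246],"fingers": -0.53},
  ],
)

```text
clock: 8.58
position: [0.5943, 0.1619, 0.011]
tool_rot: [-2.253, -2.185, 0.006]
contact_force: [-0.7, -0.2, -0.1]
grip_width: 0.0203
grip_force: 0.0
```

Run:
```python
from h import *;from station import r
s=r.read_state();where(s);go(s,-.029,.118,.012,-90)
```

```text
stop xyz mm [-34.6 218.1  11. ] yaw -89.65 F [-0.6 -0.2] -0.1 w 0.02027033523555776 t 8.5833 q [ 0.1   0.43  1.84 -0.    0.88  0.13]
tr [-0.3339  0.0166 -0.0031] ang [-0.0031  0.0006  0.0039]
```

Request:
play_rows(
  deltas=[
    {"translation": [-0.02,0.01,0],"angular": [0,0,0.004],"fingers": -0.53},
    {"translation": [-0.04,0.016,0],"angular": [0,0,0.004],"fingers": -0.53},
    {"translation": [-0.06,0.016,0],"angular": [0,0,0.004],"fingers": -0.53},
    {"translation": [-0.08,0.016,0],"angular": [0,0,0.004],"fingers": -0.53},
    {"translation": [-0.1,0.016,0],"angular": [0,0,0.004],"fingers": -0.53},
    {"translation": [-0.12,0.016,0],"angular": [0,0,0.004],"fingers": -0.53},
    {"translation": [-0.14,0.016,0],"angular": [0,0,0.004],"fingers": -0.53},
    {"translation": [-0.16,0.016,0],"angular": [0,0,0.004],"fingers": -0.53},
    {"translation": [-0.18,0.016,0],"angular": [0,0,0.004],"fingers": -0.53},
    {"translation": [-0.2,0.016,0],"angular": [0,0,0.004],"fingers": -0.53},
  ],
)

```text
clock: 9.42
position: [0.5993, 0.1024, 0.0139]
tool_rot: [-2.261, -2.181, -0.0]
contact_force: [0.9, 0.6, 1.4]
grip_width: 0.02
grip_force: 0.6
```

Run:
```python
from h import *;from station import r
s=r.read_state();where(s);go(s,-.029,.118,.012,-90)
```

```text
stop xyz mm [-27.3 158.9  13.9] yaw -89.96 F [0.9 0.7] 1.4 w 0.01997972288665006 t 9.4167 q [0.   0.41 1.86 0.   0.87 0.04]
tr [-0.1363 -0.0057  0.0062] ang [-0.     -0.      0.0005]
```

Request:
play_rows(
  deltas=[
    {"translation": [-0.02,0,0],"angular": [0,0,0],"fingers": -0.53},
    {"translation": [-0.04,0,0],"angular": [0,0,0],"fingers": -0.53},
    {"translation": [-0.06,0,0],"angular": [0,0,0],"fingers": -0.53},
    {"translation": [-0.08,0,0],"angular": [0,0,0],"fingers": -0.53},
    {"translation": [-0.095,0,0],"angular": [0,0,0],"fingers": -0.53},
    {"translation": [-0.11,0,0],"angular": [0,0,0],"fingers": -0.53},
    {"translation": [-0.12,0,0],"angular": [0,0,0],"fingers": -0.53},
    {"translation": [-0.13,0,0],"angular": [0,0,0],"fingers": -0.53},
    {"translation": [-0.14,0,0],"angular": [0,0,0],"fingers": -0.53},
    {"translation": [-0.145,0,0],"angular": [0,0,0],"fingers": -0.53},
  ],
)

```text
clock: 10.25
position: [0.5978, 0.0591, 0.0138]
tool_rot: [-2.261, -2.181, 0.0]
contact_force: [0.0, 1.4, 0.3]
grip_width: 0.0199
grip_force: 0.5
```

Run:
```python
from h import *;from station import r
import cv2
s=r.read_state();where(s);go(s,-.029,.109,.012,-90)
f=r.get_image("side")["frame"][190:320,270:400,::-1]
cv2.imwrite("pics/s2.png",cv2.resize(f,None,fx=4.5,fy=4.5,interpolation=cv2.INTER_CUBIC))
```

```text
stop xyz mm [-27.3 115.6  13.8] yaw -89.96 F [-0.   1.4] 0.3 w 0.01994712830735629 t 10.25 q [-0.07  0.39  1.88 -0.    0.87 -0.03]
tr [-0.022  -0.0057  0.0059] ang [-0.0001  0.0001  0.0004]
```

View pics/s2.png

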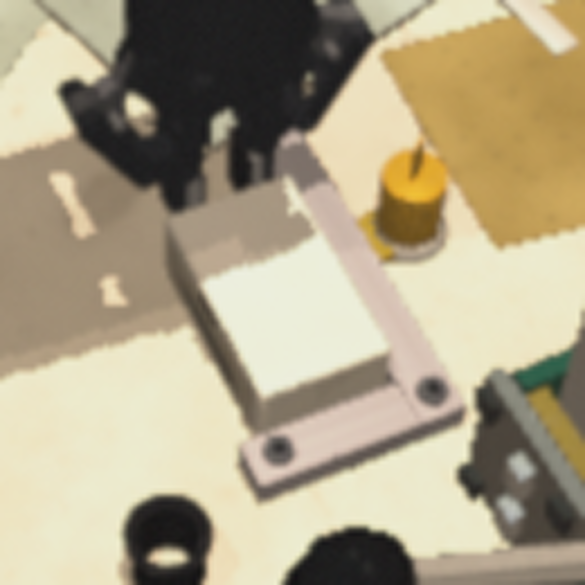

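The carton lies along the rail, and its near end, (262,400) to (390,360), is a few mm from the side stop. I'll finish the push slowly.

Request:
play_rows(
  deltas=[
    {"translation": [-0.005,0,0],"angular": [0,0,0],"fingers": -0.53},
    {"translation": [-0.01,0,0],"angular": [0,0,0],"fingers": -0.53},
    {"translation": [-0.014,0,0],"angular": [0,0,0],"fingers": -0.53},
    {"translation": [-0.018,0,0],"angular": [0,0,0],"fingers": -0.53},
    {"translation": [-0.022,0,0],"angular": [0,0,0],"fingers": -0.53},
    {"translation": [-0.025,0,0],"angular": [0,0,0],"fingers": -0.53},
    {"translation": [-0.028,0,0],"angular": [0,0,0],"fingers": -0.53},
    {"translation": [-0.03,0,0],"angular": [0,0,0],"fingers": -0.53},
    {"translation": [-0.03,0,0],"angular": [0,0,0],"fingers": -0.53},
    {"translation": [-0.03,0,0],"angular": [0,0,0],"fingers": -0.53},
  ],
)

```text
clock: 11.13
position: [0.5976, 0.0547, 0.0141]
tool_rot: [-2.26, -2.176, -0.009]
contact_force: [0.8, 15.8, 0.7]
grip_width: 0.0203
grip_force: 7.2
```

Run:
```python
from h import *;from station import r
s=r.read_state();where(s)
```

```text
stop xyz mm [-27.4 111.2  14.1] yaw -90.05 F [ 0.2 15.9] 0.7 w 0.020282583989867115 t 11.1333 q [-0.08  0.39  1.89  0.01  0.87 -0.05]
```

Request:
play_rows(
  deltas=[
    {"translation": [0.015,0,0],"angular": [0,0,0],"fingers": -0.53},
    {"translation": [0.04,0,0],"angular": [0,0,0],"fingers": -0.53},
    {"translation": [0.08,0,0],"angular": [0,0,0],"fingers": -0.53},
    {"translation": [0.12,0,-0.03],"angular": [0,0,0],"fingers": -0.53},
    {"translation": [0.14,0,-0.1],"angular": [0,0,0],"fingers": -0.53},
    {"translation": [0.18,0,-0.2],"angular": [0,0,0],"fingers": -0.53},
    {"translation": [0.26,-0.02,-0.28],"angular": [0,0,0],"fingers": -0.53},
    {"translation": [0.36,-0.05,-0.28],"angular": [0,0,0],"fingers": -0.53},
    {"translation": [0.46,-0.08,-0.28],"angular": [0,0,0],"fingers": -0.53},
    {"translation": [0.55,-0.1,-0.28],"angular": [0,0,0],"fingers": -0.53},
  ],
)

```text
clock: 11.97
position: [0.5732, 0.2186, 0.0996]
tool_rot: [2.26, 2.18, 0.003]
contact_force: [0.3, -0.1, -0.0]
grip_width: 0.0202
grip_force: 0.0
```

Run:
```python
from h import *;from station import r
import cv2
s=r.read_state();where(s);go(s,-.11,.049,.09,0);
f=r.get_image("top")["frame"][200:300,270:400,::-1]
cv2.imwrite("pics/c3.png",cv2.resize(f,None,fx=6,fy=6,interpolation=cv2.INTER_CUBIC))
```

```text
stop xyz mm [-57.7 274.1  99.6] yaw -89.95 F [ 0.3 -0.1] -0.0 w 0.0202050991297767 t 11.9667 q [ 0.2   0.29  1.83 -0.    1.02  0.24]
tr [-0.75   -0.175   0.0312] ang [ 1.200e-03  8.000e-04 -9.994e-01]
```

View pics/c3.png

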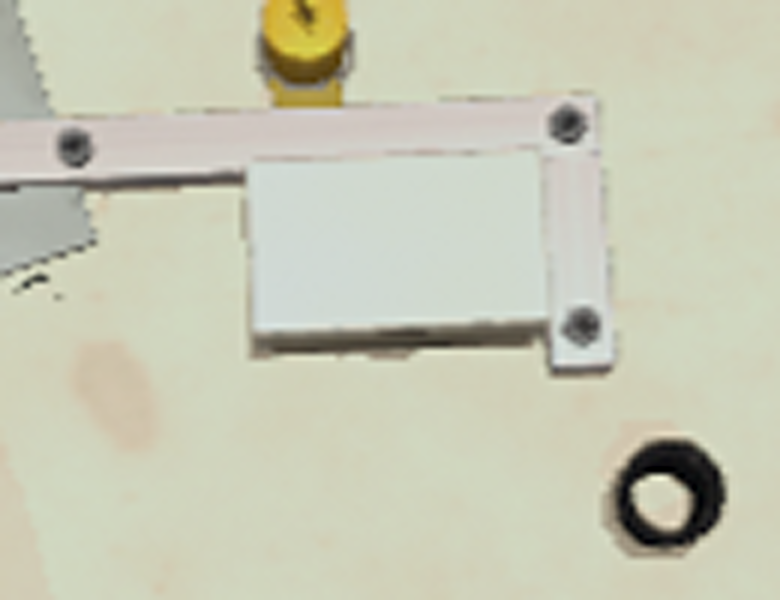

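The carton's top, (248,163) to (550,320), sits against both the rail and the side stop. The loupe and the cylinder haven't moved. I'll put numbers on the fit.

Run:
```python
import pickle
from h import *
from station import r
d=pickle.load(open("d.pkl","rb"))["top"]
f=lambda p,z:np.round((world(d,crop(p,270,200,6),z)[:,:2]-T0)@Q*1e3,1)
print(f([(248,163),(540,150),(550,320),(253,335)],.035))
# subpixel: carton near edge line (light top -> dark side) along columns, then/now comparison
import cv2
g=cv2.cvtColor(r.get_image("top")["frame"],cv2.COLOR_RGB2GRAY).astype(float)
E=[]
for u in range(314,358,2):
    c=g[245:262,u]; i=np.argmin(np.diff(c)[:]); dd=-np.diff(c); k=np.arange(max(0,i-1),min(len(dd),i+2)); E.append((u,245.5+np.sum(k*dd[k])/dd[k].sum()))
W=(world(d,E,.035)[:,:2]-T0)@Q*1e3;print(np.round(W[:,0],1)); p=np.polyfit(W[:,1],W[:,0],1);print(np.degrees(np.arctan(p[0])))
```

```text
[[ -0.4  97.9]
 [ -0.4   1.8]
 [-57.4   2.2]
 [-57.9  98.6]]
[-57.7 -57.3 -57.7 -57.8 -57.8 -57.9 -57.6 -58.  -58.1 -57.9 -57.5 -57.4
 -57.6 -57.5 -57.8 -57.7 -57.8 -57.6 -57.2 -57.8 -57.8 -57.6]
-0.08173235296411706
```

Run:
```python
import pickle,cv2
from h import *
d=pickle.load(open("d.pkl","rb"))["top"]
def edge(fn,x0,y0,s,us,va,vb):
    g=cv2.cvtColor(cv2.imread(fn),cv2.COLOR_BGR2GRAY).astype(float);E=[]
    for u in us:
        c=int(round((u-x0+.5)*s-.5)); a,b=[int((v-y0)*s) for v in (va,vb)]
        k=a+np.argmin(np.gradient(cv2.GaussianBlur(g,(1,0) if 0 else (5,5),0)[a:b,c])); E.append(crop((c,k),x0,y0,s))
    W=(world(d,E,.035)[:,:2]-T0)@Q*1e3; p=np.polyfit(W[:,1],W[:,0],1);print(fn,np.round([W[:,0].mean(),np.median(W[:,0]),W[:,0].std(),np.degrees(np.arctan(p[0]))],2))
edge("pics/c2.png",185,195,3.7,range(274,318,2),250,263)
edge("pics/c3.png",270,200,6,range(315,358,2),248,261)
```

```text
pics/c2.png [-56.64 -56.7    0.36   0.11]
pics/c3.png [-57.56 -57.55   0.38  -0.2 ]
```

The near edge may have drifted about 1 mm off the rail, which is close to the measurement noise. I'll give it one gentle press toward the rail to be sure.

Request:
play_rows(
  deltas=[
    {"translation": [-0.05,-0.05,0],"angular": [0,0,-0.075],"fingers": -0.06},
    {"translation": [-0.12,-0.1,0],"angular": [0,0,-0.15],"fingers": -0.06},
    {"translation": [-0.2,-0.14,0],"angular": [0,0,-0.225],"fingers": -0.06},
    {"translation": [-0.28,-0.17,0],"angular": [0,0,-0.3],"fingers": -0.06},
    {"translation": [-0.36,-0.19,0],"angular": [0,0,-0.375],"fingers": -0.06},
    {"translation": [-0.44,-0.2,0],"angular": [0,0,-0.45],"fingers": -0.06},
    {"translation": [-0.52,-0.2,0],"angular": [0,0,-0.525],"fingers": -0.06},
    {"translation": [-0.6,-0.2,0],"angular": [0,0,-0.6],"fingers": -0.06},
    {"translation": [-0.67,-0.2,0],"angular": [0,0,-0.675],"fingers": -0.06},
    {"translation": [-0.73,-0.2,0],"angular": [0,0,-0.75],"fingers": -0.06},
  ],
)

```text
clock: 12.9
position: [0.5056, -0.0021, 0.0984]
tool_rot: [0.661, 3.071, -0.001]
contact_force: [-0.3, 0.5, -0.5]
grip_width: 0.0401
grip_force: 0.0
```

Run:
```python
from h import *;from station import r
s=r.read_state();where(s);go(s,-.1,.052,.012,0);
```

```text
stop xyz mm [-117.2   51.    98.4] yaw -22.19 F [-0.3  0.5] -0.5 w 0.04012262304789683 t 12.9 q [-0.2   0.07  2.09 -0.    0.98 -1.35]
tr [-0.0515  0.0248  0.2881] ang [-0.0004  0.0005 -0.2465]
```

Request:
play_rows(
  deltas=[
    {"translation": [0,0,0],"angular": [0,0,-0.075],"fingers": -0.06},
    {"translation": [0,0,0],"angular": [0,0,-0.15],"fingers": -0.06},
    {"translation": [-0.01,0.01,0],"angular": [0,0,-0.22],"fingers": -0.06},
    {"translation": [-0.02,0.015,0.05],"angular": [0,0,-0.246],"fingers": -0.06},
    {"translation": [-0.03,0.018,0.1],"angular": [0,0,-0.246],"fingers": -0.06},
    {"translation": [-0.03,0.018,0.15],"angular": [0,0,-0.246],"fingers": -0.06},
    {"translation": [-0.03,0.018,0.2],"angular": [0,0,-0.246],"fingers": -0.06},
    {"translation": [-0.03,0.018,0.25],"angular": [0,0,-0.246],"fingers": -0.06},
    {"translation": [-0.03,0.018,0.285],"angular": [0,0,-0.246],"fingers": -0.06},
    {"translation": [-0.03,0.018,0.285],"angular": [0,0,-0.246],"fingers": -0.06},
  ],
)

```text
clock: 13.73
position: [0.5142, 0.0009, 0.0103]
tool_rot: [-0.067, -3.136, -0.001]
contact_force: [-0.6, 0.3, -0.4]
grip_width: 0.0401
grip_force: 0.0
```

Run:
```python
from h import *;from station import r
s=r.read_state();where(s);go(s,-.072,.052,.012,0);
```

```text
stop xyz mm [-108.6   54.4   10.3] yaw -0.34 F [-0.6  0.3] -0.4 w 0.040113817159160396 t 13.7333 q [-0.2   0.24  2.09 -0.    0.81 -1.72]
tr [-0.1221 -0.0072 -0.0064] ang [ 0.0002 -0.0029 -0.0037]
```

Request:
play_rows(
  deltas=[
    {"translation": [-0.02,-0.004,0],"angular": [0,0,-0.004],"fingers": -0.06},
    {"translation": [-0.04,-0.007,0],"angular": [0,0,-0.004],"fingers": -0.06},
    {"translation": [-0.06,-0.007,0],"angular": [0,0,-0.004],"fingers": -0.06},
    {"translation": [-0.08,-0.007,0],"angular": [0,0,-0.004],"fingers": -0.06},
    {"translation": [-0.095,-0.007,0],"angular": [0,0,-0.004],"fingers": -0.06},
    {"translation": [-0.105,-0.007,0],"angular": [0,0,-0.004],"fingers": -0.06},
    {"translation": [-0.113,-0.007,0],"angular": [0,0,-0.004],"fingers": -0.06},
    {"translation": [-0.12,-0.007,0],"angular": [0,0,-0.004],"fingers": -0.06},
    {"translation": [-0.126,-0.007,0],"angular": [0,0,-0.004],"fingers": -0.06},
    {"translation": [-0.13,-0.007,0],"angular": [0,0,-0.004],"fingers": -0.06},
  ],
)

```text
clock: 14.57
position: [0.5544, -0.0027, 0.0122]
tool_rot: [-0.056, -3.139, -0.0]
contact_force: [-3.7, -0.7, 3.1]
grip_width: 0.0403
grip_force: 2.1
```

Run:
```python
from h import *;from station import r
s=r.read_state();where(s)
```

```text
stop xyz mm [-68.3  52.2  12.2] yaw 0.05 F [-3.7 -0.9] 3.1 w 0.040251953749400174 t 14.5667 q [-0.19  0.31  2.   -0.    0.83 -1.72]
```

Request:
play_rows(
  deltas=[
    {"translation": [-0.003,0,0],"angular": [0,0,0],"fingers": -0.06},
    {"translation": [-0.006,0,0],"angular": [0,0,0],"fingers": -0.06},
    {"translation": [-0.006,0,0],"angular": [0,0,0],"fingers": -0.06},
    {"translation": [0.003,0,0],"angular": [0,0,0],"fingers": -0.06},
    {"translation": [0.02,0,0],"angular": [0,0,0],"fingers": -0.06},
    {"translation": [0.06,0,0],"angular": [0,0,0],"fingers": -0.06},
    {"translation": [0.12,0,0],"angular": [0,0,0],"fingers": -0.06},
    {"translation": [0.14,0,-0.08],"angular": [0,0,0],"fingers": -0.06},
    {"translation": [0.15,0,-0.2],"angular": [0,0,0],"fingers": -0.06},
    {"translation": [0.15,0,-0.3],"angular": [0,0,0],"fingers": -0.06},
  ],
)

```text
clock: 15.4
position: [0.5086, -0.001, 0.1029]
tool_rot: [-0.057, -3.14, -0.001]
contact_force: [0.3, -0.7, 0.2]
grip_width: 0.04
grip_force: 0.0
```

Request:
play_rows(
  deltas=[
    {"translation": [0,0.08,-0.03],"angular": [0,0,0],"fingers": -0.06},
    {"translation": [0,0.18,-0.06],"angular": [0,0,0],"fingers": -0.06},
    {"translation": [0,0.28,-0.1],"angular": [0,0,0],"fingers": -0.06},
    {"translation": [0,0.38,-0.12],"angular": [0,0,0],"fingers": -0.06},
    {"translation": [0,0.48,-0.12],"angular": [0,0,0],"fingers": -0.06},
    {"translation": [0,0.58,-0.12],"angular": [0,0,0],"fingers": -0.06},
    {"translation": [0,0.66,-0.12],"angular": [0,0,0],"fingers": -0.06},
    {"translation": [0,0.7,-0.12],"angular": [0,0,0],"fingers": -0.06},
    {"translation": [0,0.7,-0.12],"angular": [0,0,0],"fingers": -0.06},
    {"translation": [0,0.7,-0.12],"angular": [0,0,0],"fingers": -0.06},
  ],
)

```text
clock: 16.23
position: [0.5174, 0.2085, 0.1382]
tool_rot: [0.055, 3.141, -0.001]
contact_force: [0.3, 0.3, 0.5]
grip_width: 0.0398
grip_force: 0.0
```

Run:
```python
from h import *;from station import r
import cv2
s=r.read_state();where(s)
f=r.get_image("top")["frame"][195:325,185:400,::-1]
cv2.imwrite("pics/c4.png",cv2.resize(f,None,fx=3.7,fy=3.7,interpolation=cv2.INTER_CUBIC))
```

```text
stop xyz mm [-113.1  261.9  138.2] yaw 0.11 F [0.3 0.3] 0.5 w 0.03981147172501928 t 16.2333 q [ 0.2   0.13  1.94 -0.    1.07 -1.33]
```

View pics/c4.png

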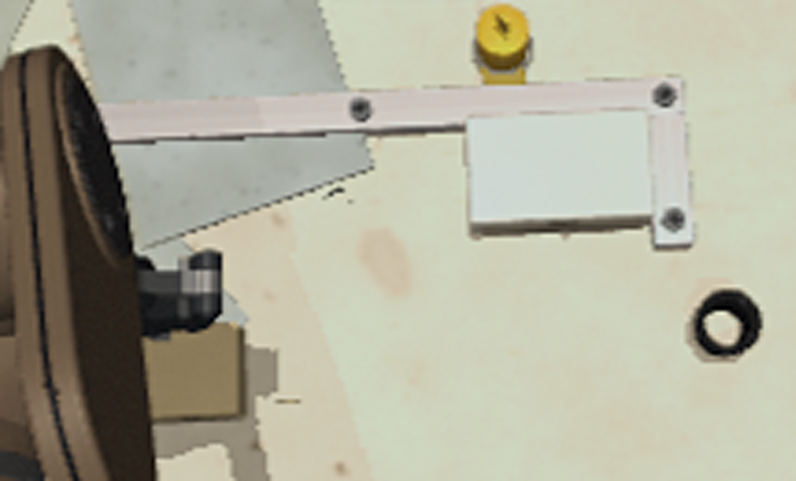

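The carton, from (468,118) to (652,220), is flush in the corner. The small carton, loupe and cylinder are where they started, and the arm is clear.

```bash
python3 -c "
from station import r
print(r.sign_off())"
```

```text
the job is handed in; nothing more can be done
None
```

The job is handed in: the long carton was pushed flat to the long rail first, then along it to the side stop, and the final picture shows it flush against both, the other items unmoved and the arm clear (about 16 s used).

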